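Rinse the square teacup on the counter rinser

TASK

Rinse the square teacup: turn it over in two goes, first laying it gently on its side on the counter and letting go of it, then taking it again to stand it mouth down in the middle of the rinser's sprung star plate. Push the cup down so that the plate goes all the way to its stop, hold it there for a good second without ramming it, then let it come fully back up and leave the cup there upside down to drain. Do not drop the cup or let it topple, and leave the other things on the counter where they are.

Things in the scene. Friction and masses are not known exactly. Their poses are not given: they have to be found in the camera images.
- cup: Square white ceramic teacup, no handle: 62 x 62 mm outside, straight sides, 95 mm high, walls 5 mm, bottom 8 mm, about 0.3 kg. Origin at the centre of its underside; z points out of the mouth, x and y square to its sides. Starts upright on the counter at any yaw, on the left or right; the rinser is on the other side.
- cup_mid (a point): The middle of the square cup, 47.5 mm from its underside along its axis: on its side on the counter this point is 31 mm high.
- rinser: The fixed cup rinser: a square steel drip tray 160 x 160 mm, dark floor 24 mm high, edge 34 mm high, with a round steel star plate (100 mm across) on a sprung stem in its middle. Origin at the centre of its underside; z up, x and y along the tray's sides.
- star_top (a point): Centre of the flat top of the star plate, 50 mm above the counter when up (38 mm when fully down); the mouth of the upturned cup rests on this flat top. It moves with the plate.
- star (a joint): How far the star plate is pushed down: 0 m is up, 0.012 m is the hard stop. The spring takes about 6 N to start moving and 12 N at the stop (the weight of the cup, 2 to 4 N, helps but does not move it alone), and brings the plate back up by itself.
- wash_bowl: Bystander: translucent rice washing bowl, 170 mm across, 85 mm high; origin under its centre.
- spatula: Bystander: wooden spatula, 200 mm long, lying flat; origin under its middle, x along its length.
- strainer: Bystander: small metal strainer, 120 mm across, 45 mm high, handle of 90 mm along its x; origin under the centre of its cup.
- round_cup: Bystander: round teacup, 76 mm across, 65 mm high; origin under its centre. A fixed white rice cooker (256 mm across, 210 mm high) stands at the right of the counter, centred 0.42 m ahead of the robot's base and 0.60 m to its right.
Things that resemble listed ones, but are neither listed nor needed, are in the scene too. What is shaped like the cup but blue or yellow is not meant.

How it is judged:
By the outcome, as a careful person would: the job done as asked, in the order asked, and still so for the second after the job is handed in, with the robot touching nothing.
It also fails if it takes over 72 s, if anything falls off the work surface, if the arm or the gripper's body presses on something with over 40 N, if the wrist force passes 120 N, or if a joint passes its speed limit or range.

ROBOT

A 6-joint arm with a two-finger parallel gripper is mounted at the origin on the work surface. World frame = base frame: x ahead of the robot, y to its left, z up, the work surface at z = 0. Lengths are in m, angles in rad, forces in N, time in s.
With the tool pointing down it reaches from about 0.375 to 0.975 m from the base axis. Payload 3.8 kg.
Tool frame: the origin (TCP) lies midway between the tips of the shut fingers; the grasp point (between the pads) lies 19 mm behind it; x points along the fingers, y is the direction in which the jaws open and shut, and the axes are right-handed (so a half turn about x gives the same grasp; the last joint's range is limited). The gripper opens to 88 mm and grips with 3 to 60 N. Pads are 18 mm wide; open, the fingers measure 123 mm over their backs; the gripper's body (75 mm by 187 mm) begins 45 mm behind the grasp point.
Start: joints at [-1.383, 0.264, 1.604, -0, 1.274, -0.037], TCP at [0.15, -0.658, 0.239] pointing down, gripper open.
Joint ranges: [-2.63, 2.63], [-0.94, 2.18], [0.31, 2.57], [-1.31, 4.45], [0, 2.66], [-2.55, 2.55]. Speed limits (rad/s): [2.57, 2.57, 3.14, 3.14, 3.14, 3.14].

INTERFACE

Orientations are given as a rotation vector (axis times angle).
In Python, from cell import manip, inverse_kinematics, cams, order gives the robot as it stands. Calls block until the motion is done:
- manip.move_pose(position, orientation): joint-space move of the TCP to a pose.
- manip.move_linear(position, rate=0.15, rot=None): straight line of the TCP; rot=None keeps the orientation; rate is the mean speed in m/s.
- manip.set_joints(angles): joint-space move.
- manip.set_gripper(opening, force=None): finger opening in m; force is the grip in N (None keeps the last); returns when the fingers have stopped.
- manip.dwell(seconds).
- inverse_kinematics(position, orientation): joint angles nearest the present ones, or None.
- manip.state(): the state.
- cams.capture(name): name is "side" or "top"; returns a dict with "image" (400x640x3 uint8, blue, green, red), "z_map" (400x640 float32, m along the optical axis (not along the pixel's ray), 0 where there is no reading), "intrinsics" (3x3 intrinsics, pixels), "k1" (the pictures are not rectified: a ray, as slopes to the right and down, at radius r is drawn at 1 + k1 r^2 times it, then the intrinsics apply), "position" and "orientation" of the camera in the world. Camera axes: x right, y down, z forward; pixel columns grow to the right and rows downward; lengths in m; the calibration is good to about 2 mm. A picture is of the moment at which its call begins.
A pose or a line that the arm cannot do raises manip.IKError and nothing moves.
- order.close_job(): hands the job in, once; it reports no verdict.
The state is a dict: "clock": time; "joint_pos": joint angles; "joint_velocities": joint speeds; "tau": joint torques, N m; "tool_pos": TCP position; "tcp_rot": TCP orientation; "contact_force": force on the tool from outside, world axes, zero at the start; "moment": the same for the moment, N m; "gripper_width": finger opening in m.
Only numpy, scipy, OpenCV 4.12 (cv2) and the standard library are available. Lean on these libraries where they do the work, as an engineer would, in place of code of your own. Each camera call takes 0.05 s, during which the arm holds its last target.

## Working session

There is one attempt and no reset: what is moved stays moved. The work goes in short steps, each a Python script; the robot and the scene stay as the last script left them, time stands still between calls to the robot, and variables do not carry over. Pictures are saved under pics/ and viewed, and the job is handed in when it is done.

```bash
ls; mkdir -p pics
python3 - <<'E'
from cell import manip, cams
import cv2,pickle
s=manip.state();print({k:s[k] for k in s})
for n in("side","top"):
    c=cams.capture(n);cv2.imwrite(f"pics/{n}0.png",c["image"]);pickle.dump(c,open(f"{n}0.pkl","wb"))
    print(n,c["intrinsics"],c["k1"],c["position"],c["orientation"])
E
```

```text
pics
{'clock': 0.0, 'joint_pos': array([-1.38291772e+00,  2.64760499e-01,  1.60535857e+00, -1.93121425e-06,
        1.27371297e+00, -3.69147895e-02]), 'joint_velocities': array([ 0.00088525,  0.00017311, -0.00132261, -0.00143078, -0.00050644,
        0.00042756]), 'tau': array([-5.43926744e-04, -5.02110958e+01, -3.56881750e+01,  7.26679643e-02,
        2.91934633e-02, -1.95240677e-04]), 'tool_pos': array([ 0.15031581, -0.65732091,  0.2373914 ]), 'tcp_rot': array([ 2.10327976,  0.23978653, -2.10364113]), 'contact_force': array([ 0.16283318, -0.20298101, -0.73626459]), 'moment': array([-0.01792025, -0.00866258, -0.01163735]), 'gripper_width': 0.08824495241259331}
side [[368.47641987   0.         328.32211825]
 [  0.         368.47641987 197.79370138]
 [  0.           0.           1.        ]] 0.019199849157166497 [ 0.25448486 -0.62040758  0.67831731] [-2.27356426  0.54270802 -0.23482805]
top [[472.4756918    0.         320.50854887]
 [  0.         472.4756918  195.15689995]
 [  0.           0.           1.        ]] -0.0645495246257088 [ 0.36522357 -0.04349169  1.39529764] [-2.15592797  2.14096198 -0.14968522]
```

View pics/side0.png

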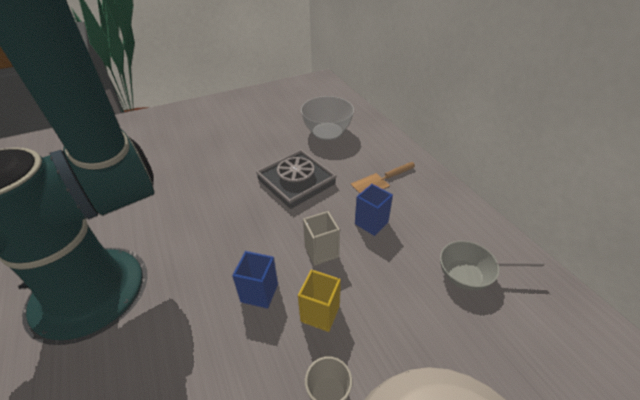

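View pics/top0.png

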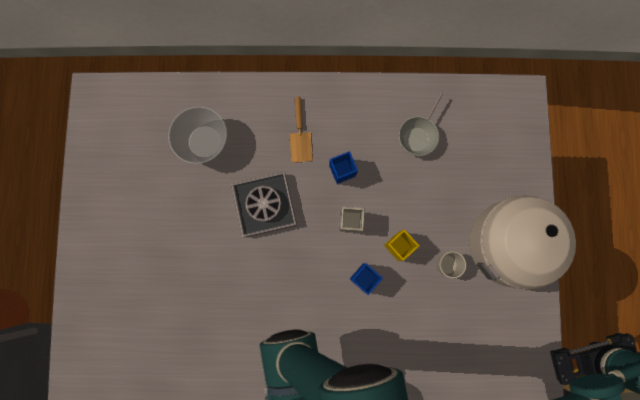

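The side view shows the white cup at about (322,237), with the rinser at (296,178). In the top view they are at (352,218) and (264,205). The yellow and blue decoys are near the cup. I'll measure them next.

```bash
cat > h.py <<'E'
import numpy as np,cv2,pickle
from scipy.spatial.transform import Rotation as R
def ray(c,uv):
    uv=np.asarray(uv,float).reshape(-1,1,2)
    p=cv2.undistortPoints(uv,c["intrinsics"],np.array([c["k1"],0,0,0,0.]))[:,0]
    return np.c_[p,np.ones(len(p))]@R.from_rotvec(c["orientation"]).as_matrix().T
def onplane(c,uv,z):
    d=ray(c,uv);o=np.asarray(c["position"]);return o+d*((z-o[2])/d[:,2])[:,None]
def cloud(c):
    h,w=c["z_map"].shape;v,u=np.mgrid[:h,:w]
    uv=np.c_[u.ravel(),v.ravel()].astype(float)
    d=ray(c,uv);z=c["z_map"].ravel()
    P=np.asarray(c["position"])+d*z[:,None];P[z==0]=np.nan
    return P.reshape(h,w,3)
def proj(c,P):
    M=R.from_rotvec(c["orientation"]).as_matrix();q=(np.atleast_2d(P)-c["position"])@M
    s=q[:,:2]/q[:,2:];s=s*(1+c["k1"]*(s**2).sum(1,keepdims=True))
    K=c["intrinsics"];return s*[K[0,0],K[1,1]]+[K[0,2],K[1,2]]
E
python3 - <<'E'
from h import *
for n in("side","top"):
    c=pickle.load(open(f"{n}0.pkl","rb"));P=cloud(c);im=c["image"]
    print(n,"table z",np.nanmedian(P[...,2][250:300,100:200] if n=="top" else P[...,2][300:380,200:290]))
    hsv=cv2.cvtColor(im,cv2.COLOR_BGR2HSV)
    if n=="top": box=(335,200,372,240)
    else: box=(300,208,345,265)
    x0,y0,x1,y1=box
    m=(P[y0:y1,x0:x1,2]>.088)&(P[y0:y1,x0:x1,2]<.105)
    q=P[y0:y1,x0:x1][m];
    r=cv2.minAreaRect(q[:,:2].astype(np.float32)*1000);print("cup rim",r,q.mean(0),len(q))
    # star plate
    for nm,lo,hi in(("star",.043,.057),("tray",.028,.04)):
        b=(230,170,300,240) if n=="top" else (250,145,340,210)
        a=P[b[1]:b[3],b[0]:b[2]];m=(a[...,2]>lo)&(a[...,2]<hi);q=a[m]
        print(nm,len(q),cv2.minAreaRect(q[:,:2].astype(np.float32)*1000),cv2.minEnclosingCircle(q[:,:2].astype(np.float32)*1000))
    crop=im[y0-10:y1+10,x0-10:x1+10] 
    cv2.imwrite(f"pics/{n}_c.png",np.hstack([cv2.resize(crop,(400,400),interpolation=cv2.INTER_CUBIC),cv2.resize(im[b[1]:b[3],b[0]:b[2]],(400,400),interpolation=cv2.INTER_CUBIC)]))
    if n=="top":
        for col,(lo,hi) in {"blue":((100,100,40),(130,255,255)),"yel":((20,120,60),(35,255,255)),"wood":((8,90,60),(19,255,255))}.items():
            m=cv2.inRange(hsv,lo,hi);cs,_=cv2.findContours(m,0,1)
            for k in cs:
                if 100<cv2.contourArea(k)<3000:
                    mm=k.reshape(-1,2).mean(0);print(col,mm,onplane(c,mm,.06)[0])
E
```

```text
side table z -0.0008891572901076339
cup rim ((483.8017272949219, -131.32701110839844), (64.63116455078125, 62.33674621582031), 86.99930572509766) [ 0.4834479  -0.13332731  0.09309683] 306
star 725 ((528.60400390625, 121.70292663574219), (102.5479736328125, 98.19192504882812), 64.97352600097656) ((530.8635864257812, 122.00784301757812), 52.746299743652344)
tray 502 ((530.701416015625, 123.86685943603516), (162.9824676513672, 165.29580688476562), 13.637920379638672) ((529.4572143554688, 121.53800201416016), 111.48941040039062)
top table z 0.0009478482346603201
cup rim ((483.7520446777344, -129.7801055908203), (61.9244499206543, 62.02703094482422), 86.61651611328125) [ 0.48420345 -0.1295813   0.0953919 ] 162
star 955 ((529.5145263671875, 124.63279724121094), (100.81424713134766, 99.77833557128906), 80.9424057006836) ((529.612060546875, 124.96847534179688), 51.11414337158203)
tray 662 ((529.8901977539062, 124.9065933227539), (160.6463623046875, 160.70286560058594), 13.58840560913086) ((530.324951171875, 124.47468566894531), 111.8853530883789)
blue [366.1        278.14285714] [ 0.32023166 -0.1706271   0.06      ]
blue [342.77108434 166.85542169] [ 0.63608082 -0.10522143  0.06      ]
yel [401.38666667 245.28      ] [ 0.41222534 -0.27069828  0.06      ]
wood [299.64117647 132.35882353] [0.73761214 0.02036788 0.06      ]
```

Run:
```python
from h import *
a=cv2.imread("pics/side_c.png");b=cv2.imread("pics/top_c.png")
cv2.imwrite("pics/crops0.png",np.vstack([cv2.resize(a,(600,300)),cv2.resize(b,(600,300))]))
```

```text
(no output)
```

View pics/crops0.png

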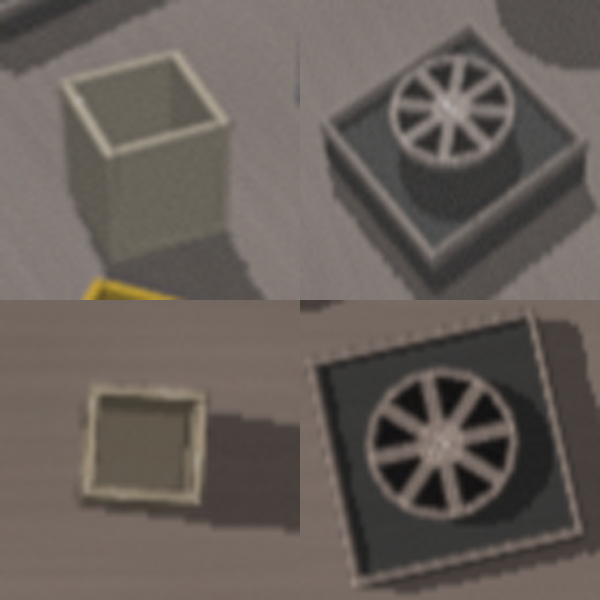

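```bash
cat >> h.py <<'E'
def toolR(head,a,flip=False):
    """tool x tilted a from down toward heading; jaw axis horizontal, square to heading"""
    h=np.array([np.cos(head),np.sin(head),0]);x=np.sin(a)*h-np.cos(a)*np.array([0,0,1.])
    y=np.array([-np.sin(head),np.cos(head),0])*(-1 if flip else 1)
    return np.c_[x,y,np.cross(x,y)]
def pose(g,head,a,flip=False):
    M=toolR(head,a,flip);return np.asarray(g)+.019*M[:,0],R.from_matrix(M).as_rotvec()
E
python3 - <<'E'
from h import *
from cell import inverse_kinematics as ik
print(R.from_rotvec([2.103,.24,-2.1036]).as_matrix().round(2))
d=np.deg2rad
def t(l,g,hd,a):
    for f in(0,1):
        p,r=pose(g,d(hd),d(a),f);q=ik(p,r);print(l,hd,a,f,None if q is None else np.round(q,2))
for a in(30,45): t("g1",[.472,-.13,.065],-3.2,a); 
for a in(30,45,60): t("g1y",[.484,-.118,.065],-93.2,a)
for a in(-45,-60,-30): t("lay",[.40,.34,.03],40,a)
for a in(40,55,65): t("g2",[.37,.32,.035],40,a)
for a in(-50,-35,-25): t("rin",[.53,.124,.12],13.6,a); t("rin+",[.53,.124,.2],13.6,a)
t("push",[.53,.124,.164],13.6,0)
c=pickle.load(open("top0.pkl","rb"))
im=cv2.resize(c["image"][310:400,520:640],(720,540));cv2.imwrite("pics/grip.png",im)
E
```

```text
[[-0.    0.22 -0.97]
 [ 0.   -0.97 -0.22]
 [-1.   -0.    0.  ]]
g1 -3.2 30 0 [-0.45 -0.09  2.49  0.66  0.31 -2.55]
g1 -3.2 30 1 [-0.45 -0.09  2.49  0.66  0.31  0.59]
g1 -3.2 45 0 None
g1 -3.2 45 1 None
g1y -93.2 30 0 [ 0.04  0.2   2.17 -0.67  0.93  0.54]
g1y -93.2 30 1 None
g1y -93.2 45 0 [ 0.17  0.32  2.16 -0.89  1.09  0.83]
g1y -93.2 45 1 [ 0.17  0.32  2.16 -0.89  1.09 -2.32]
g1y -93.2 60 0 [ 0.26  0.47  2.13 -1.03  1.28  1.03]
g1y -93.2 60 1 [ 0.26  0.47  2.13 -1.03  1.28 -2.11]
lay 40 -45 0 [ 0.67  0.71  1.6  -0.02  1.62 -1.59]
lay 40 -45 1 [ 0.67  0.71  1.6  -0.02  1.62  1.55]
lay 40 -60 0 [ 0.67  0.87  1.46 -0.02  1.86 -1.59]
lay 40 -60 1 [ 0.67  0.87  1.46 -0.02  1.86  1.55]
lay 40 -30 0 [ 0.67  0.55  1.76 -0.02  1.36 -1.59]
lay 40 -30 1 [ 0.67  0.55  1.76 -0.02  1.36  1.55]
g2 40 40 0 None
g2 40 40 1 None
g2 40 55 0 None
g2 40 55 1 None
g2 40 65 0 None
g2 40 65 1 None
rin 13.6 -50 0 [ 0.2   0.69  1.49 -0.03  1.84 -1.6 ]
rin 13.6 -50 1 [ 0.2   0.69  1.49 -0.03  1.84  1.54]
rin+ 13.6 -50 0 [ 0.2   0.6   1.46 -0.03  1.95 -1.61]
rin+ 13.6 -50 1 [ 0.2   0.6   1.46 -0.03  1.95  1.54]
rin 13.6 -35 0 [ 0.2   0.52  1.63 -0.02  1.6  -1.6 ]
rin 13.6 -35 1 [ 0.2   0.52  1.63 -0.02  1.6   1.54]
rin+ 13.6 -35 0 [ 0.2   0.45  1.58 -0.02  1.72 -1.61]
rin+ 13.6 -35 1 [ 0.2   0.45  1.58 -0.02  1.72  1.53]
rin 13.6 -25 0 [ 0.19  0.41  1.73 -0.02  1.43 -1.61]
rin 13.6 -25 1 [ 0.19  0.41  1.73 -0.02  1.43  1.53]
rin+ 13.6 -25 0 [ 0.19  0.34  1.68 -0.02  1.56 -1.61]
rin+ 13.6 -25 1 [ 0.19  0.34  1.68 -0.02  1.56  1.53]
push 13.6 0 0 [ 0.18  0.1   1.98 -0.    1.06 -1.62]
push 13.6 0 1 [0.18 0.1  1.98 0.   1.06 1.52]
```

View pics/grip.png

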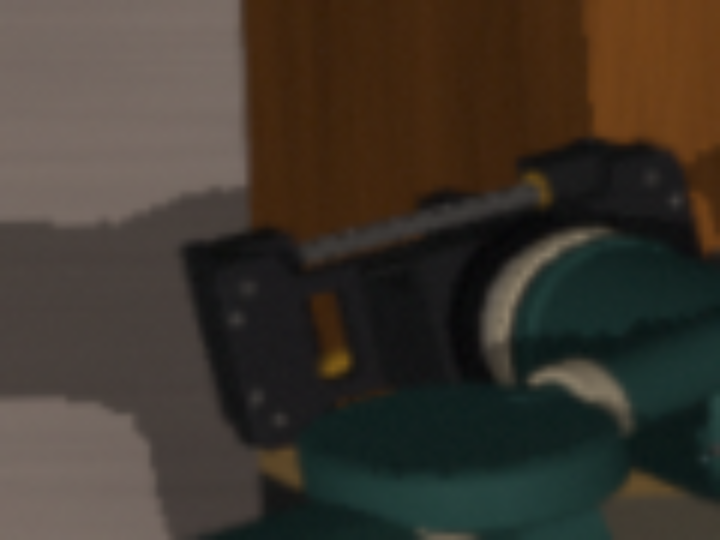

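Run:
```python
from h import *
from cell import inverse_kinematics as ik
d=np.deg2rad
def t(l,g,hd,a):
    for f in(0,1):
        p,r=pose(g,d(hd),d(a),f);q=ik(p,r)
        if q is not None: print(l,g,hd,a,f,np.round(q,2))
for a in(45,): t("g1y",[.484,-.118,.065],-93.2,a); t("g1y",[.484,-.118,.22],-93.2,a)
for L in([.44,.32,.035],):
  ra=np.rad2deg(np.arctan2(L[1],L[0]))
  for dh in(-90,-60,90,60):
    for a in(-45,45): t("L",L,round(ra+dh),a)
    t("Lup",L[:2]+[.2],round(ra+dh),45)
```

```text
g1y [0.484, -0.118, 0.065] -93.2 45 0 [ 0.17  0.32  2.16 -0.89  1.09  0.83]
g1y [0.484, -0.118, 0.065] -93.2 45 1 [ 0.17  0.32  2.16 -0.89  1.09 -2.32]
g1y [0.484, -0.118, 0.22] -93.2 45 0 [ 0.17  0.07  2.09 -0.8   1.31  0.57]
L [0.44, 0.32, 0.035] -54 -45 0 [ 0.19  0.48  1.99  0.76  1.2  -0.92]
L [0.44, 0.32, 0.035] -54 -45 1 [0.19 0.48 1.99 0.76 1.2  2.22]
L [0.44, 0.32, 0.035] -54 45 0 [ 0.98  0.48  1.99 -0.81  1.16  0.88]
L [0.44, 0.32, 0.035] -54 45 1 [ 0.98  0.48  1.99 -0.81  1.16 -2.26]
Lup [0.44, 0.32, 0.2] -54 45 0 [ 0.98  0.24  1.93 -0.74  1.37  0.66]
Lup [0.44, 0.32, 0.2] -54 45 1 [ 0.98  0.24  1.93 -0.74  1.37 -2.48]
L [0.44, 0.32, 0.035] -24 -45 0 [ 0.3   0.61  1.76  0.49  1.43 -1.09]
L [0.44, 0.32, 0.035] -24 -45 1 [0.3  0.61 1.76 0.49 1.43 2.05]
L [0.44, 0.32, 0.035] -24 45 0 [ 1.    0.33  2.24 -1.17  0.87  0.78]
L [0.44, 0.32, 0.035] -24 45 1 [ 1.    0.33  2.24 -1.17  0.87 -2.36]
Lup [0.44, 0.32, 0.2] -24 45 0 [ 1.    0.03  2.17 -0.94  1.04  0.4 ]
L [0.44, 0.32, 0.035] 126 -45 0 [ 0.98  0.48  1.99 -0.81  1.16 -2.26]
L [0.44, 0.32, 0.035] 126 -45 1 [ 0.98  0.48  1.99 -0.81  1.16  0.88]
L [0.44, 0.32, 0.035] 126 45 0 [0.19 0.48 1.99 0.76 1.2  2.22]
L [0.44, 0.32, 0.035] 126 45 1 [ 0.19  0.48  1.99  0.76  1.2  -0.92]
Lup [0.44, 0.32, 0.2] 126 45 0 [0.19 0.24 1.93 0.71 1.42 2.43]
Lup [0.44, 0.32, 0.2] 126 45 1 [ 0.19  0.24  1.93  0.71  1.42 -0.71]
L [0.44, 0.32, 0.035] 96 -45 0 [ 0.88  0.61  1.76 -0.54  1.41 -2.1 ]
L [0.44, 0.32, 0.035] 96 -45 1 [ 0.88  0.61  1.76 -0.54  1.41  1.05]
L [0.44, 0.32, 0.035] 96 45 0 [0.15 0.33 2.24 1.1  0.92 2.33]
L [0.44, 0.32, 0.035] 96 45 1 [ 0.15  0.33  2.24  1.1   0.92 -0.81]
Lup [0.44, 0.32, 0.2] 96 45 1 [ 0.15  0.03  2.17  0.91  1.11 -0.46]
```

```bash
cat > s1.py <<'E'
from h import *
from cell import manip,inverse_kinematics as ik,cams
d=np.deg2rad
cup=np.array([.4840,-.1300]);hd=d(-93.2)
h=np.array([np.cos(hd),np.sin(hd),0])
g=np.array([*cup,.065])-.012*h
s=manip.state()
manip.move_linear([.15,-.58,.48],rate=.35)
p0,r=pose(g+[0,.1,.32],hd,d(30));print(ik(p0,r))
manip.move_pose(p0,r)
p1,r=pose(g-.12*toolR(hd,d(45))[:,0],hd,d(45))
manip.move_pose(p1,r)
p,r=pose(g,hd,d(45))
manip.move_linear(p,rate=.12)
s=manip.state();print(s["clock"],s["tool_pos"]-p,s["contact_force"])
c=cams.capture("side");cv2.imwrite("pics/s1.png",c["image"])
E
python3 s1.py
```

```text
[ 0.23230091 -0.08680875  1.83024057 -0.49997537  1.56200909  0.33455774]
5.425 [0.00067028 0.00031917 0.00048847] [-0.2444842   0.39949322 -0.34111961]
```

View pics/s1.png

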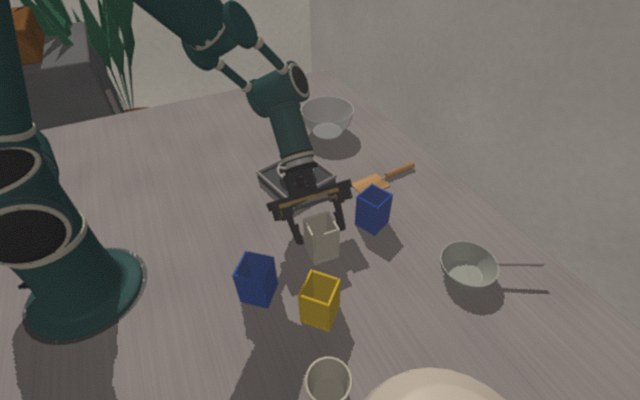

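The image shows the fingers straddling the white cup at (322,235), clear of the decoys. I'll grip and lift.

```bash
cat > s2.py <<'E'
from h import *
from cell import manip,inverse_kinematics as ik,cams
d=np.deg2rad
manip.set_gripper(.05,35)
s=manip.state();print("width",s["gripper_width"],s["clock"])
p=s["tool_pos"]
manip.move_linear(p+[0,0,.03],rate=.08)
s=manip.state();print("lift",s["contact_force"],s["gripper_width"])
manip.move_linear(p+[0,.03,.2],rate=.25)
hd=d(-54);L=np.array([.45,.33]);h=np.array([np.cos(hd),np.sin(hd),0])
g=np.array([*L,.043])   # grasp point; cup underside at g-.065h
q,r=pose(g+[0,0,.16],hd,d(-45));manip.move_pose(q,r)
q,r=pose(g+[0,0,.02],hd,d(-45));manip.move_linear(q,rate=.15)
s=manip.state();print("above",s["clock"],s["tool_pos"]-q,s["contact_force"],s["gripper_width"])
for n in("side","top"):
    c=cams.capture(n);cv2.imwrite(f"pics/s2{n}.png",c["image"]);pickle.dump(c,open(f"s2{n}.pkl","wb"))
E
python3 s2.py
```

```text
width 0.06124665787793707 5.9833
lift [-0.11952341 -0.04483272 -3.44608372] 0.06167837254014672
above 10.0 [0.00078718 0.00027838 0.00088272] [ 1.10317981 -0.11819631 -4.24057784] 0.06153501657055899
```

View pics/s2side.png

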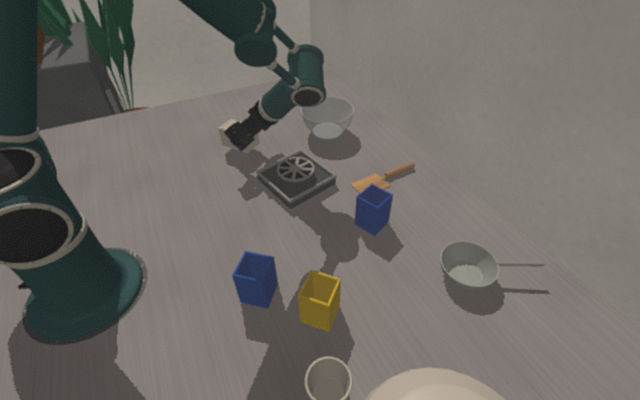

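View pics/s2top.png

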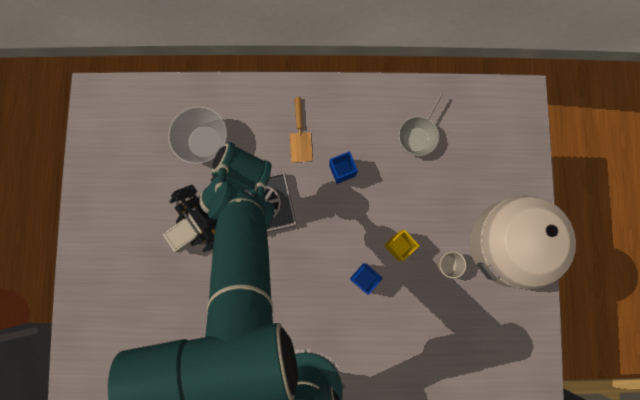

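The cup is held horizontally, at top-view (180,237) and side-view (235,133). Before lowering I'll check from the depth that its upper face is level.

Run:
```python
from h import *
c=pickle.load(open("s2top.pkl","rb"));P=cloud(c)
hsv=cv2.cvtColor(c["image"],cv2.COLOR_BGR2HSV)
m=np.zeros((400,640),np.uint8);m[215:255,160:202]=(hsv[215:255,160:202,2]>140)
q=P[(m>0)&(P[...,2]>.05)];A=np.c_[q[:,:2]-q[:,:2].mean(0),np.ones(len(q))]
k=np.linalg.lstsq(A,q[:,2],rcond=None)[0];print(len(q),q.mean(0),k)
h=np.array([np.cos(np.deg2rad(-54)),np.sin(np.deg2rad(-54))]);print("pitch deg",np.rad2deg(k[:2]@h),"roll",np.rad2deg(k[:2]@[-h[1],h[0]]))
```

```text
632 [0.43799088 0.34996333 0.08355852] [-0.01030922 -0.01655138  0.08355852]
pitch deg 0.4200203872305452 roll -1.0352765768125969
```

The upper face is level to within about 1°, so I'll lower the cup in small steps until it touches.

```bash
cat > s3.py <<'E'
from h import *
from cell import manip,inverse_kinematics as ik,cams
d=np.deg2rad
hd=d(-54);L=np.array([.45,.33]);h=np.array([np.cos(hd),np.sin(hd),0]);g=np.array([*L,.043])
f0=manip.state()["contact_force"][2]
for dz in[.005,.003,.002,.001,0,-.001,-.002,-.003,-.004]:
    q,r=pose(g+[0,0,dz],hd,d(-45));manip.move_linear(q,rate=.03)
    manip.dwell(.1)
    f=manip.state()["contact_force"][2];print(dz,round(f-f0,2))
    if f-f0>1.5: break
manip.set_gripper(.066,10);manip.dwell(.1);manip.set_gripper(.088)
s=manip.state();print(s["clock"],s["contact_force"],s["gripper_width"])
M=toolR(hd,d(-45))
manip.move_linear(s["tool_pos"]-.1*M[:,0],rate=.15)
manip.move_linear(s["tool_pos"]-.1*M[:,0]+[.02,-.1,.15],rate=.3)
for n in("side","top"):
    c=cams.capture(n);cv2.imwrite(f"pics/s3{n}.png",c["image"]);pickle.dump(c,open(f"s3{n}.pkl","wb"))
print(manip.state()["clock"])
E
python3 s3.py
```

```text
0.005 0.92
0.003 0.08
0.002 0.39
0.001 0.18
0 8.58
13.1333 [ 0.40168378 -0.0675591   0.33926918] 0.08799794388885612
14.8083
```

View pics/s3top.png

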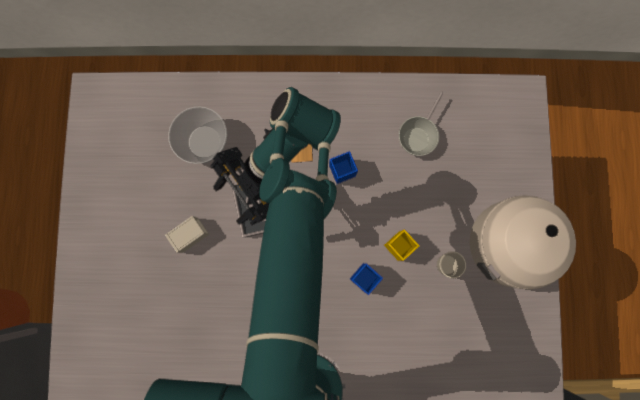

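View pics/s3side.png

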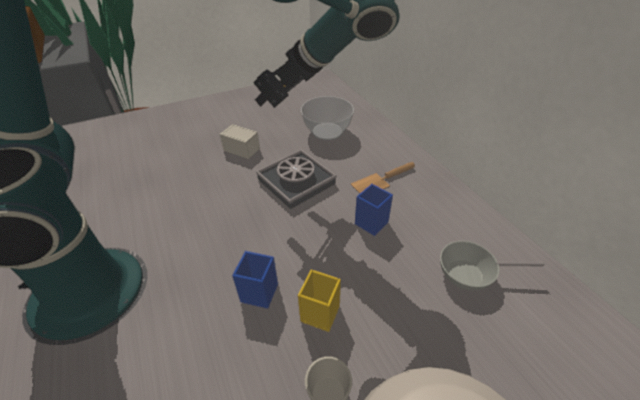

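The cup lies on its side at top-view (185,234), with nothing touching it. I'll measure its pose.

Run:
```python
from h import *
c=pickle.load(open("s3top.pkl","rb"));P=cloud(c)
b=P[205:265,155:215];q=b[(b[...,2]>.05)&(b[...,2]<.075)]
print(len(q),q.mean(0),cv2.minAreaRect(q[:,:2].astype(np.float32)*1000))
c=pickle.load(open("s3side.pkl","rb"));P=cloud(c)
b=P[115:165,212:268];q=b[(b[...,2]>.055)&(b[...,2]<.072)]
print(len(q),q.mean(0),cv2.minAreaRect(q[:,:2].astype(np.float32)*1000))
im=c["image"][110:170,205:275];cv2.imwrite("pics/s3crop.png",cv2.resize(im,(700,600),interpolation=cv2.INTER_CUBIC))
```

```text
749 [0.43919661 0.34360726 0.06281485] ((440.9349365234375, 344.1078796386719), (64.3703384399414, 98.3841552734375), 35.50030517578125)
412 [0.43826536 0.33830699 0.06106865] ((439.2375793457031, 342.662841796875), (65.23722839355469, 96.98882293701172), 36.55484390258789)
```

View pics/s3crop.png

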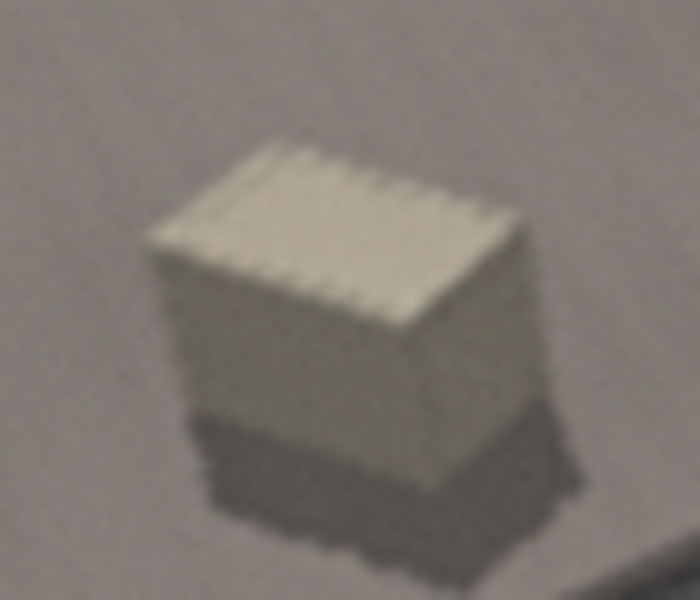

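Run:
```python
from h import *
c=pickle.load(open("s3side.pkl","rb"));P=cloud(c)
for hh in(-54,):
    a=np.deg2rad(-54);h=np.array([np.cos(a),np.sin(a),0]);l=np.array([-h[1],h[0],0]);C=np.array([.440,.3435,.031])
    for nm,o in(("mouth c",.0475*h),("bottom c",-.0475*h),("m top l",.0475*h+.031*l+[0,0,.031]),("m top r",.0475*h-.031*l+[0,0,.031]),("b top r",-.0475*h-.031*l+[0,0,.031])):
        uv=proj(c,C+o)[0];print(nm,uv,(uv-[205,110])*10)
    # depth offset behind mouth plane
    for t in(-.02,-.01,0,.01,.02):
        uv=proj(c,C+.0475*h+t*l)[0].round().astype(int);p=P[uv[1],uv[0]];print(t,p.round(3),"along",(p-C)@h)
```

```text
mouth c [252.96763602 144.77093064] [479.67636023 347.70930636]
bottom c [227.76866539 136.62695206] [227.6866539  266.26952063]
m top l [257.56616102 130.97074133] [525.66161021 209.70741334]
m top r [245.1910418  141.45204198] [401.91041799 314.52041982]
b top r [219.25231211 133.08943305] [142.52312108 230.89433049]
-0.02 [0.46  0.332 0.004] along 0.020894191093950725
-0.01 [0.469 0.337 0.006] along 0.021895727105931264
0 [0.476 0.34  0.005] along 0.023638464544873065
0.01 [0.481 0.33  0.018] along 0.03507792023612555
0.02 [0.486 0.322 0.029] along 0.044478718660198764
```

The depth reads inside the near end, so the mouth points toward heading -54° as planned, with the centre at (0.440, 0.3435). Next I'll take the cup near its bottom, coming from the other side.

```bash
cat > s4.py <<'E'
from h import *
from cell import manip,inverse_kinematics as ik,cams
d=np.deg2rad
hd=d(-54);h=np.array([np.cos(hd),np.sin(hd),0]);C=np.array([.440,.3435,.036]);g=C-.0225*h
M=toolR(hd,d(45))
q,r=pose([.45,.33,.30],hd,d(0));manip.move_pose(q,r)
q,r=pose(g-.13*M[:,0],hd,d(45));manip.move_pose(q,r)
q,r=pose(g,hd,d(45));manip.move_linear(q,rate=.12)
s=manip.state();print(s["clock"],s["tool_pos"]-q,s["contact_force"])
manip.set_gripper(.05,40)
s=manip.state();print("width",s["gripper_width"],s["clock"])
manip.move_linear(s["tool_pos"]+[0,0,.03],rate=.08)
s=manip.state();print("lift",s["contact_force"],s["gripper_width"])
manip.move_linear(s["tool_pos"]+[0,0,.2],rate=.25)
h2=d(13.6);H=np.array([np.cos(h2),np.sin(h2),0]);g2=np.array([.530,.1243,.120])+.005*H
q,r=pose(g2+[0,0,.12],h2,d(-45));manip.move_pose(q,r)
q,r=pose(g2+[0,0,.02],h2,d(-45));manip.move_linear(q,rate=.15)
s=manip.state();print("above",s["clock"],s["tool_pos"]-q,s["contact_force"],s["gripper_width"])
for n in("side","top"):
    c=cams.capture(n);cv2.imwrite(f"pics/s4{n}.png",c["image"]);pickle.dump(c,open(f"s4{n}.pkl","wb"))
E
python3 s4.py
```

```text
17.6833 [0.00023748 0.00092578 0.00056168] [ 0.10256343  0.90971822 -0.0046976 ]
width 0.061577769794090215 18.1917
lift [-0.2084922  -0.3690589  -4.69008733] 0.061966228305335824
above 22.4 [0.00044175 0.00019096 0.0007673 ] [-0.10473193 -0.58152745 -4.11486962] 0.0616861431093942
```

View pics/s4side.png

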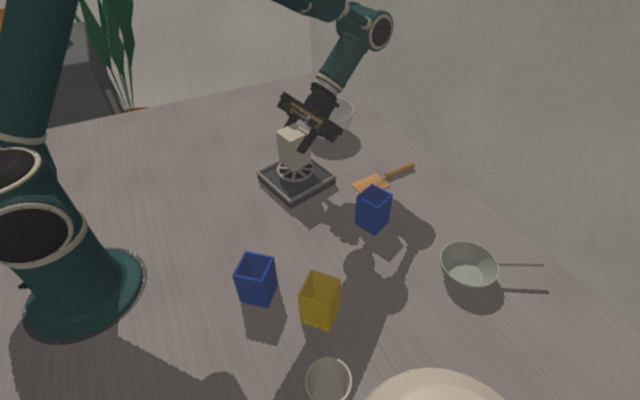

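View pics/s4top.png

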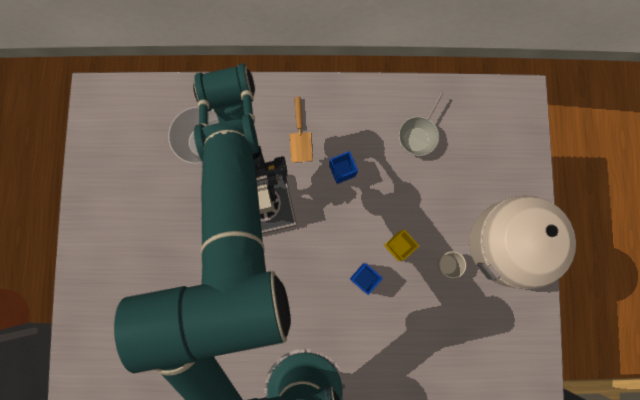

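The cup is held mouth down over the star plate, at side-view (294,147). I'll check its tilt and position from the depth.

```bash
cat > chk.py <<'E'
from h import *
import sys
def face(q,n):
    for _ in range(4):
        o=q.mean(0);u,s,v=np.linalg.svd(q-o,full_matrices=False);k=v[2];k=k*np.sign(k@n);e=(q-o)@k
        keep=abs(e)<2.5*np.median(abs(e))+.0005;q=q[keep]
    return o,k,len(q)
def check(f,C,yaw,box,ztop):
    c=pickle.load(open(f,"rb"));P=cloud(c);a=np.deg2rad(yaw)
    b=P[box[1]:box[3],box[0]:box[2]].reshape(-1,3);b=b[~np.isnan(b[:,0])]
    for nm,n in(("-H",-np.array([np.cos(a),np.sin(a),0])),("-S",np.array([np.sin(a),-np.cos(a),0]))):
        s=np.cross(n,[0,0,1]);rel=b-C
        m=(abs(rel@n-.031)<.01)&(abs(rel@s)<.024)&(b[:,2]>ztop-.085)&(b[:,2]<ztop-.012)
        o,k,N=face(b[m],n);print(nm,N,"tilt deg",np.rad2deg(np.arcsin(k[2])).round(2),"yaw off",np.rad2deg(k@s).round(2),"centre off mm",(1000*((o-C)@n-.031)).round(1))
    m=(abs(b[:,:2]-C[:2]).max(1)<.022)&(b[:,2]>ztop-.02)
    if m.sum()>20:
        o,k,N=face(b[m],np.array([0,0,1.]));print("top",N,"z",o[2].round(4),"slope deg",np.rad2deg(k[:2]).round(2))
E
python3 - <<'E'
from chk import *
check("s4side.pkl",np.array([.53,.1243,0]),13.6,(265,115,325,185),.165)
E
```

```text
-H 225 tilt deg -0.29 yaw off -0.2 centre off mm -0.2
-S 237 tilt deg -0.58 yaw off 0.31 centre off mm 0.6
top 165 z 0.1656 slope deg [ 0.26 -0.11]
```

The cup is level to about 0.6° and centred to under a millimetre. I'll lower it onto the plate and release.

```bash
cat > s5.py <<'E'
from h import *
from cell import manip,inverse_kinematics as ik,cams
d=np.deg2rad
h2=d(13.6);H=np.array([np.cos(h2),np.sin(h2),0]);g2=np.array([.530,.1243,.120])+.005*H
f0=manip.state()["contact_force"][2]
for dz in[.005,.003,.002,.001,.0005,0,-.0005,-.001,-.0015,-.002,-.0025]:
    q,r=pose(g2+[0,0,dz],h2,d(-45));manip.move_linear(q,rate=.03)
    manip.dwell(.1)
    f=manip.state()["contact_force"][2];print(dz,round(f-f0,2))
    if f-f0>1.8: break
manip.set_gripper(.066,10);manip.dwell(.1);manip.set_gripper(.088)
s=manip.state();print(s["clock"],s["contact_force"],s["gripper_width"])
M=toolR(h2,d(-45))
manip.move_linear(s["tool_pos"]-.1*M[:,0],rate=.15)
manip.move_linear(s["tool_pos"]-.1*M[:,0]+[0.03,0,.12],rate=.3)
for n in("side","top"):
    c=cams.capture(n);cv2.imwrite(f"pics/s5{n}.png",c["image"]);pickle.dump(c,open(f"s5{n}.pkl","wb"))
print(manip.state()["clock"])
from chk import check
check("s5side.pkl",np.array([.53,.1243,0]),13.6,(265,120,325,190),.145)
E
python3 s5.py
```

```text
0.005 -0.36
0.003 -0.54
0.002 -0.27
0.001 -0.52
0.0005 -0.45
0 0.99
-0.0005 1.24
-0.001 4.8
26.5917 [-0.83200551  0.04997509  0.10780884] 0.08813915091586727
28.0667
-H 220 tilt deg -0.05 yaw off -0.26 centre off mm 0.2
-S 328 tilt deg 0.2 yaw off 0.28 centre off mm 0.5
top 161 z 0.1447 slope deg [ 0.14 -0.55]
```

View pics/s5side.png

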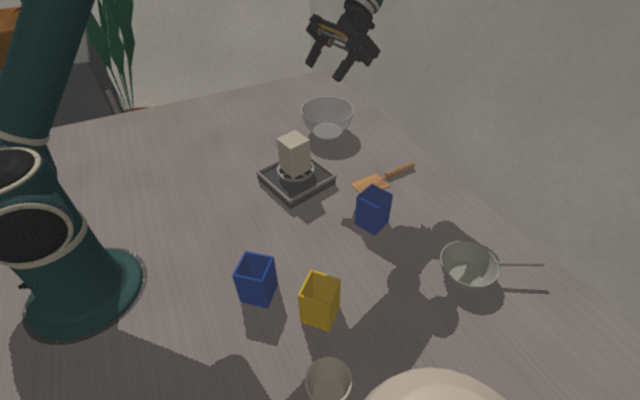

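The cup stands upright, mouth down in the middle of the plate, at side-view (293,155), with its top at 0.145 m. Next I'll push it down with the closed fingertips, watching the force.

```bash
cat > s6.py <<'E'
from h import *
from cell import manip,inverse_kinematics as ik,cams
d=np.deg2rad
h2=d(13.6);c0=np.array([.530,.1243])
manip.set_gripper(0,20)
def P(z):
    p,r=pose([*c0,z+.019],h2,0);return p,r
manip.move_pose(*P(.22)); 
manip.move_linear(P(.152)[0],rate=.15);manip.dwell(.15)
f0=manip.state()["contact_force"][2];print("f0",f0,manip.state()["clock"],manip.state()["gripper_width"])
z=.148;touch=None
while z>.124:
    manip.move_linear(P(z)[0],rate=.02);manip.dwell(.05)
    s=manip.state();f=s["contact_force"][2]-f0;print(round(z*1000,1),(s["tool_pos"][2]*1000).round(2),round(f,2))
    if f>20 or (f>15 and z<.1335): break
    z-=.002 if z>.137 else (.001 if z>.1335 else .0005)
print("hold at",s["clock"])
c=cams.capture("side");pickle.dump(c,open("s6side.pkl","wb"));cv2.imwrite("pics/s6side.png",c["image"])
manip.dwell(1.4);s=manip.state();print("end hold",s["clock"],s["contact_force"]-[0,0,f0],s["tool_pos"])
manip.move_linear(P(.152)[0],rate=.015)
manip.move_linear(P(.25)[0],rate=.15)
s=manip.state();print(s["clock"],s["contact_force"])
q,r=pose([.40,.30,.30],d(40),0);manip.move_pose(q,r)
for n in("side","top"):
    c=cams.capture(n);cv2.imwrite(f"pics/s7{n}.png",c["image"]);pickle.dump(c,open(f"s7{n}.pkl","wb"))
print(manip.state()["clock"])
from chk import check
for f,zt in(("s6side.pkl",.133),("s7side.pkl",.145)):
  try:
    print(f);check(f,np.array([.53,.1243,0]),13.6,(265,120,325,195),zt)
  except Exception as e:print(e)
E
python3 s6.py
```

```text
f0 -0.26862918831790783 31.025 0.000898275792615496
148.0 148.1 -0.09
146.0 145.88 0.8
144.0 144.21 1.59
142.0 142.16 1.86
140.0 140.2 3.16
138.0 138.18 4.71
136.0 136.27 6.12
135.0 135.41 5.01
134.0 134.48 6.54
133.0 133.6 7.24
132.5 133.41 7.51
132.0 133.38 10.69
131.5 133.35 14.11
131.0 133.33 15.47
hold at 35.325
end hold 36.775 [-3.96281469 -1.6678155  14.467829  ] [0.53042286 0.12437138 0.13329693]
39.125 [-0.93413482  0.49414757 -0.80251002]
40.1083
s6side.pkl
-H 211 tilt deg 0.09 yaw off -0.06 centre off mm -0.1
-S 313 tilt deg -0.14 yaw off -0.02 centre off mm 0.4
top 241 z 0.1522 slope deg [45.46 34.46]
s7side.pkl
-H 220 tilt deg 0.04 yaw off 0.23 centre off mm 0.2
-S 335 tilt deg 0.08 yaw off -0.26 centre off mm 0.5
top 162 z 0.1447 slope deg [-0.11 -0.11]
```

View pics/s6side.png

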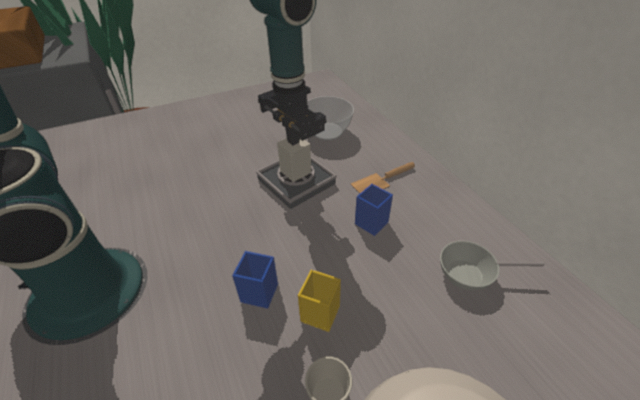

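View pics/s7side.png

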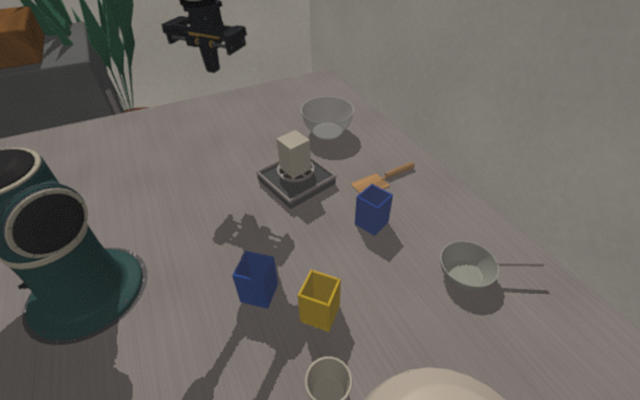

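View pics/s7top.png

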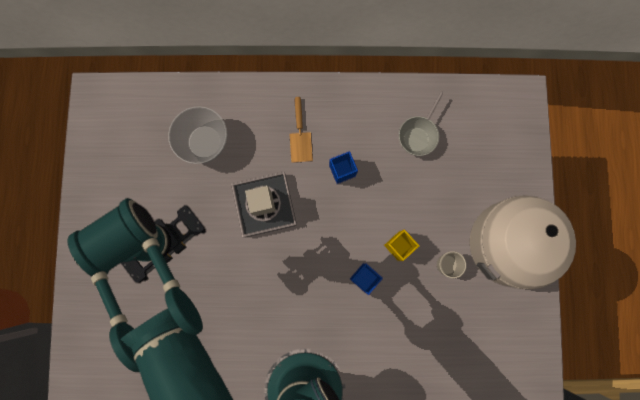

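The fingertip height settled at 133.3 mm while the force kept rising, so the plate was at its stop. The cup is back up at 144.7 mm, standing level on the plate at top-view (263,200), and the other objects appear in the same pixel places as in the first picture. I'll hand in.

Run:
```python
from h import *
a=pickle.load(open("top0.pkl","rb"))["image"];b=pickle.load(open("s7top.pkl","rb"))["image"]
for nm,(x0,y0,x1,y1) in dict(bowl=(165,105,230,165),spat=(285,95,315,165),strain=(395,90,455,160),rcup=(438,248,468,280),blue2=(328,150,358,185),yel=(385,230,420,262)).items():
    print(nm,cv2.phaseCorrelate(np.float64(a[y0:y1,x0:x1,1]),np.float64(b[y0:y1,x0:x1,1])))
from cell import order
order.close_job()
```

```text
bowl ((0.003740893711679405, 0.035940964536727904), 1.0020054789848967)
spat ((0.015550456470482033, 0.0819757441578517), 1.0062503458165262)
strain ((0.008530102852819965, -0.06160958965477903), 1.0049506052750343)
rcup ((0.008684228895365464, -0.048007186936722235), 0.999572052114677)
blue2 ((-0.03682889965807057, 0.05255243723285474), 0.950563675027226)
yel ((-0.1662806420890348, 0.10017084399827425), 0.8710171168736222)
the job is handed in; nothing more can be done
```

The job is done and handed in at about 40 s on the robot's clock. The cup is standing mouth down in the middle of the star plate, with the gripper clear of it.

- **Turning over:** I laid the cup on its side on open counter and let go. I then took it again near its bottom and stood it mouth down on the plate.
- **Pushing:** I pressed it down with the closed fingertips. At a fingertip height of 133.3 mm the force climbed with no further travel, about 12 mm below the start, so the plate was at its stop. I held it there for 1.4 s at about 15 N, then raised the fingers slowly.
- **Last checks:** The cup's top is back at 144.7 mm (145 mm expected), its tilt is about 0.1°, and it is within about 0.5 mm of the plate's centre. The bowl, spatula, strainer and round cup shifted by less than 0.1 pixel between the first and last top pictures.
- **Disagreements:** The automatic top-face reading during the hold was spoiled by the fingers, so the evidence for the stop is the force and fingertip height. On laying the cup down, the last 1 mm step touched with about 8 N, a little firmer than intended; the cup stayed put.

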